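# Hang the shaker holder on its keyhole studs and put the salt shaker in

## Robot

A 7-joint arm with a two-finger parallel gripper is mounted at the origin on a cart in front of the work surface, level with it; the furniture and walls round the work are solid. World frame = base frame: x ahead of the robot, y to its left, z up, the work surface at z = 0. Lengths are in m, angles in degrees, forces in N, time in s.
With the tool pointing down it reaches from about 0.425 to 0.875 m from the base axis. Payload 9.9 kg.
Tool frame: the origin (TCP) lies between the finger pads, 19 mm behind the fingertips; this is the grasp point; z points along the fingers, y is the line along which they close (so a half turn about z gives the same grasp; the last joint's range is limited). The gripper opens to 85 mm and grips with 20 to 120 N. Pads are 22 mm wide; open, the fingers measure 114 mm over their backs; the gripper's body (76 mm by 85 mm) begins 54 mm behind the grasp point. The pads swing forward as they close: fully open they stand 13 mm farther back than shut.
Start: joints at [66.818, 32.985, 1.427, 82.34, -0.859, 64.687, -3.237], TCP at [0.213, -0.641, 0.25] pointing down, gripper open.
Joint ranges: [-157.87, 157.87], [-19.46, 123.44], [-87.15, 90], [11.01, 140.99], [-62.26, 242.26], [9.8, 113.94], [-161.44, 161.44]. Speed limits (degrees/s): [127.2, 127.2, 172.46, 172.46, 180, 180, 180].

## Interface

Orientations are given as [roll, pitch, yaw] about the fixed x, y, z axes, in that order (R = Rz(yaw) Ry(pitch) Rx(roll)).
In Python, from cell import r, cams gives the robot as it stands.
- The arm moves only by the tool carry_out, never from a script. Its argument "targets" is a list that holds one entry, the list of rows, each a list of 4 numbers: the shift along the world's x, y, z in mm, then the turn about the world's z in rad. A call has 1 to 20 rows; each row shifts and turns the commanded pose from where the row before left it; what a row does not reach is not made up. A row lasts 1/10 s, in which the tool goes at most 50 mm and 8.59 degrees, less where a joint would pass 70% of its speed; a pose out of reach is approached as far as the arm can. A call with a gripper value outside its range is refused whole. "gripper" is the closure in counts, from 0 (fully open) to 255 (shut), set as the call begins (left out, the last holds). The fingers move at their own pace and stop on an object; the grip force is fixed at half the most. Time passes only in rows, so rows that do not move let the fingers close. It gives the time, the measured TCP pose, the force, the opening and the grip force at its end, in the units of the state.
- r.state(): the state, without advancing time (a new reading comes with each control period).
- cams.capture(name): name is "scene" or "side" or "wrist"; returns a dict with "frame" (400x640x3 uint8, red, green, blue), "vertical_fov" (degrees; the focal length in pixels is half the picture's height over the tangent of half this angle, whatever the lens; pixels are square), "cx", "cy" (the principal point, pixels), "eye" and "rotation" of the camera in the world. Camera axes: x right, y up, looking along -z (the intrinsics and any distortion apply to the point x, -y, -z); pixel columns grow to the right and rows downward; lengths in m; the calibration is good to about 2 mm. A picture is of the moment at which its call begins. There is no depth.
- r.sign_off(): hands the job in; it is judged then, once.
The state is a dict: "time": time; "joints": joint angles; "dq": joint speeds; "joint_efforts": joint torques, N m; "tcp_pos": TCP position; "ee_rot": TCP orientation; "contact_force": force on the tool from outside, world axes, zero at the start; "moment": the same for the moment, N m; "finger_gap": finger opening in m; "grip_force": force on a finger pad.
Only numpy, scipy, OpenCV 4.12 (cv2) and the standard library are available. Lean on these libraries where they do the work, as an engineer would, in place of code of your own. Each camera call takes 0.05 s, during which the arm holds its last target. There are 200 camera calls.

## Task

Hang the white shaker holder on the grey stand: slip the two keyholes of its back plate over the two brass studs, keep it pressed back against the spring catch and slide it straight down, gently, until it is fully home and the red catch has sprung out over its top edge. The stud rail can be clamped higher or lower and nobody has measured it, so feel for the studs and never force the holder against them. Then stand the salt shaker upright inside the hung holder, and leave everything else where it is.

Things in the scene. Friction and masses are not known exactly. Their poses are not given: they have to be found in the camera images.
- stand: Fixed grey sheet-metal stand. Foot 140 x 250 mm (x -58 to +82 mm, 8 mm high, 13 mm high rim at its front). Upright panel 250 mm wide, top edge 200 mm above the worktop. Origin on the worktop below the middle of the panel's front face; x points into the panel (away from the robot), y left, z up. On the panel is the stud rail: see point rail_mid.
- rail_mid (a point): Stand point on the front face of the stud rail (aluminium plate, 176 x 92 mm, up to 36 mm above the studs), 150 mm high; axes as the stand. Two brass studs at y = +50, -50 mm, level: THE STUD LINE LIES ANYWHERE FROM 16 mm BELOW TO 16 mm ABOVE THIS POINT (rail clamped in slots, firmly; height not reported). Neck 7 mm thick, 6 mm long; head 15 mm across, 4 mm thick.
- catch (a joint): Red spring pin in the rail, at y = 0, centre 27 mm above the stud line, 10 mm across, domed nose. Value in m: 0 = out (8 mm proud of the rail), 0.008 = pressed level. Pushes out with 2.4 N (out) to 4.9 N (level). The holder's plate presses it in; when the studs reach the slot ends it springs out over the plate's top edge (2 mm to spare).
- holder: White metal shaker holder, 180 to 275 g, upright on the worktop. Origin: centre of the underside of its open box; z up, x to its back plate (at the start about away from the robot), y along the plate. Box 72 (x +-36) x 64 (y +-32) x 50 mm high, walls 3 mm. Back plate x 32 to 36 mm, 132 mm wide, 74 mm high, with an ear and keyhole on either side of the box.
- holder_eye (a point): On the plate's back face (x = 36 mm), midway between the two keyhole eyes, 34 mm above the underside; axes as the holder. Eyes: 19 mm round, centres at y = +50 and -50 mm. A slot 10 mm wide runs 20 mm up from each (holder home = this point 20 mm below the stud line). From rail_mid in x: plate touching the stud heads in front -10 mm; flat on the rail 0; held by the heads 0 to -2 mm.
- holder_grip (a point): Where to take the holder from above across its side walls (64 mm, fingers closing along the holder's y): 14 mm in front of the box centre, 44 mm above the underside (TCP here: fingertips about 25 mm below the rim). The hand then clears the panel top.
- holder_in (a point): Centre of the box's inner floor, 4 mm above its underside; pocket 65 (x) x 58 (y) mm, rim 46 mm above this point. z up.
- salt: Glass salt shaker with white salt and a grey domed cap, 44 mm in diameter, 90 mm high, 70 to 140 g. Origin at the centre of its underside, z up. It may stand in any of the three places it shares with the two jars. Inside the box its top 44 mm stays above the rim: hold it by its top 37 mm (full width up to 70 mm high).
- jar_yellow: Bystander: spice jar with yellow contents and a black cap, 49 mm in diameter, 108 mm high; origin at the centre of its underside.
- jar_green: Bystander: spice jar with green contents and a light brown cap, 42 mm in diameter, 84 mm high; origin at the centre of its underside.
- mug_striped: Bystander: cream mug with coloured stripes, 83 x 115 x 86 mm, at the back left; origin at the centre of its underside.
- timer: Bystander: round pale green kitchen timer, 69 mm across, 61 mm high, behind the jars; origin at the centre of its underside.
- spoon_wood: Bystander: wooden spoon, 304 x 45 x 14 mm, lying on the left; origin at the centre of its underside.
Mind the look-alikes: they are no part of the job. What is shaped like the salt but purple is not meant. What is shaped like the holder but orange is not meant.

How it is judged (in metres and radians):
On the way, in this order (a step that is already met when the one before it is completed fails the run):
1. the keyholes are over the studs: back plate against the rail, the catch pressed in (x of holder in the frame of stand between -0.047 and -0.033 m and y of holder in the frame of stand between -0.006 and 0.006 m and value of joint catch above 0.004 m and z of holder in the frame of stand between 0.075 and 0.142 m), for 0.1 s.
2. the holder is home behind the stud heads, the catch has sprung out over its top edge; the shaker not yet in it (x of holder in the frame of stand between -0.047 and -0.033 m and y of holder in the frame of stand between -0.006 and 0.006 m and z of holder in the frame of stand between 0.074 and 0.1165 m and value of joint catch below 0.002 m and angle between holder's own z axis and vertical below 0.12 rad and angle between the x axis of holder and the x axis of stand, either way round below 0.12 rad and height (world z) of salt below 0.05 m), for 0.2 s.
At the end, for the whole second after the job is handed in: Holder hangs released on the studs: origin 33-47 mm before the panel, within 6 mm of its middle, tilt and turn < 0.12 rad, catch out again (< 2 mm) above its top edge; salt shaker on the box floor (within 12 mm), tilt < 0.2 rad; at rest (x of holder in the frame of stand between -0.047 and -0.033 m and y of holder in the frame of stand between -0.006 and 0.006 m and z of holder in the frame of stand between 0.074 and 0.1165 m and value of joint catch below 0.002 m and angle between holder's own z axis and vertical below 0.12 rad and angle between the x axis of holder and the x axis of stand, either way round below 0.12 rad and x of salt in the frame of holder between -0.02 and 0.02 m and y of salt in the frame of holder between -0.015 and 0.015 m and z of salt in the frame of holder between -0.003 and 0.012 m and angle between salt's own z axis and vertical below 0.2 rad and contact force between the fingers and holder below 0.2 N and contact force between the fingers and salt below 0.2 N and linear speed of each of salt, holder below 0.02 m/s); the robot touches nothing.
It fails at once if the holder is pressed against the stand with more than 35 N (contact force between holder and stand above 35 N).
It fails at once if the robot bears on the stand with more than 20 N (contact force between any of the fingers, the arm and stand above 20 N).
It fails at once if a bystander is moved by more than 30 mm (distance of any of jar_yellow, jar_green, mug_striped, timer, spoon_wood from where it was at the start of the episode above 0.03 m).
It fails at once if the shaker, a jar or the mug is tipped over (angle between any of salt, jar_yellow, jar_green, mug_striped's own z axis and vertical above 0.6 rad).
It also fails if it takes over 72 s, if anything falls off the work surface, if the arm or the gripper's body presses on something with over 40 N, if the wrist force passes 120 N, or if a joint passes its speed limit or range.

## Working session

There is one attempt and no reset: what is moved stays moved. The work goes in short steps, Python scripts to look and compute and a tool call to move; the robot and the scene stay as the last step left them, time stands still between calls to the robot, and variables do not carry over. Pictures are saved under pics/ and viewed, at most 10 in all, crops included, and the job is handed in when it is done.

Besides the shell and the picture viewer there is one more tool, called after ">>>" as name(argument=value, ...), one argument or row to a line, values as JSON. carry_out: Moves the arm, as the interface text tells. Its arguments: {"type":"object","properties":{"targets":{"type":"array","items":{"type":"array","items":{"type":"array","items":{"type":"number"}}}},"gripper":{"type":"number"}},"required":["targets"]}

```bash
mkdir -p pics; ls; cat > h.py <<'E'
import numpy as np, cv2
from cell import r, cams
def K(c):
    f=c["frame"].shape[0]/2/np.tan(np.radians(c["vertical_fov"])/2); return f
def ray(c,u,v):
    d=np.array([(u-c["cx"]),-(v-c["cy"]),-K(c)]); d=np.array(c["rotation"])@d
    return np.array(c["eye"]),d/np.linalg.norm(d)
def onz(c,u,v,z):
    e,d=ray(c,u,v); return e+d*(z-e[2])/d[2]
def proj(c,p):
    q=np.array(c["rotation"]).T@(np.array(p)-np.array(c["eye"])); f=K(c)
    return c["cx"]+f*q[0]/-q[2], c["cy"]-f*q[1]/-q[2]
def tri(c1,p1,c2,p2):
    a,d=ray(c1,*p1);b,g=ray(c2,*p2)
    s=np.linalg.lstsq(np.c_[d,-g],b-a,rcond=None)[0]
    A,B=a+s[0]*d,b+s[1]*g; return (A+B)/2,np.linalg.norm(A-B)
def save(n,c): cv2.imwrite("pics/%s.png"%n,c["frame"][...,::-1])
E
python3 - <<'E'
from h import *
import pickle
for n in("scene","side"):
    c=cams.capture(n); save(n+"1",c); pickle.dump(c,open(n+"1.pkl","wb"))
    print({k:(v if k!="frame" else 0) for k,v in c.items()})
print(r.state())
E
```

```text
pics
{'frame': 0, 'vertical_fov': 47.731793654895235, 'cx': 317.25847355672903, 'cy': 201.63682229477422, 'eye': array([-0.32616877,  0.54236322,  1.08965829]), 'rotation': array([  47.35293053,   -1.11432269, -121.35583838])}
{'frame': 0, 'vertical_fov': 55.86686492943208, 'cx': 319.5698060325248, 'cy': 200.35114631412767, 'eye': array([-0.38109108,  0.44170358,  0.59421046]), 'rotation': array([  66.04763025,   -0.8256321 , -117.45770973])}
{'time': 0.1, 'joints': array([66.81884514, 33.02699566,  1.42337605, 82.37968503, -0.85993954,
       64.68564715, -3.23878581]), 'dq': array([-0.10493524, -0.00848451,  0.06945422, -0.08331731,  0.08199026,
       -0.08634545,  0.07552101]), 'joint_efforts': array([ 6.14475575e-03, -7.67306042e+01,  2.25807577e+00, -2.86605084e+01,
        1.59618433e-02,  8.56820843e-03,  3.87526768e-05]), 'tcp_pos': array([ 0.21273916, -0.6402231 ,  0.24925061]), 'ee_rot': array([-1.79918313e+02,  3.51967277e-03,  1.83800932e+01]), 'contact_force': array([-0.44234238,  0.98012759, -1.02312479]), 'moment': array([0.02225174, 0.01628007, 0.02580262]), 'grip_force': 0.0, 'finger_gap': 0.08531968062920801}
```

```bash
cat >> h.py <<'E'
from scipy.spatial.transform import Rotation as Ro
import pickle
def cap(n):
    c=dict(cams.capture(n)); c["rotation"]=Ro.from_euler("xyz",c["rotation"],degrees=True).as_matrix(); return c
def load(n):
    c=dict(pickle.load(open(n+".pkl","rb"))); c["rotation"]=Ro.from_euler("xyz",c["rotation"],degrees=True).as_matrix(); return c
E
```

```text
(no output)
```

View pics/scene1.png

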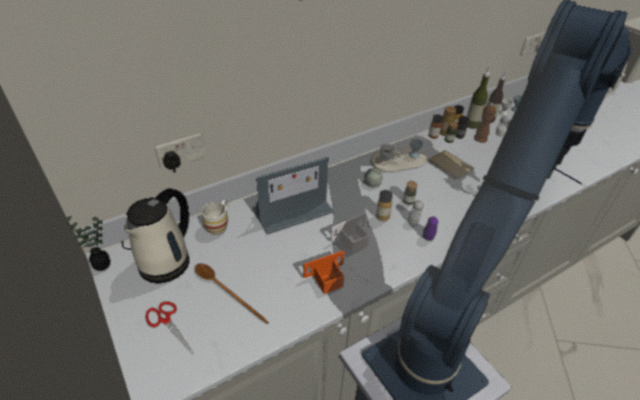

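View pics/side1.png

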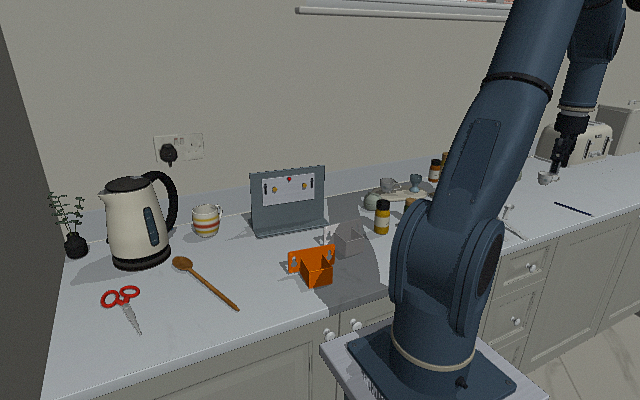

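The scene view shows the stand at (293,195), white holder at (350,235), orange look-alike at (325,270), salt probably at (416,212), yellow jar (384,206), green jar (410,192), purple look-alike (431,228). I'll zoom in on both views.

```bash
python3 - <<'E'
from h import *
a=load("scene1")["frame"][145:265,245:445]; b=load("side1")["frame"][150:270,240:440]
im=np.vstack([cv2.resize(x,None,fx=2.5 if 0 else 2.5,fy=2.5,interpolation=cv2.INTER_CUBIC) for x in(a,b)])
im=np.clip(im.astype(float)*1.3,0,255).astype(np.uint8)
cv2.imwrite("pics/crop1.png",im[...,::-1])
E
```

```text
(no output)
```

View pics/crop1.png

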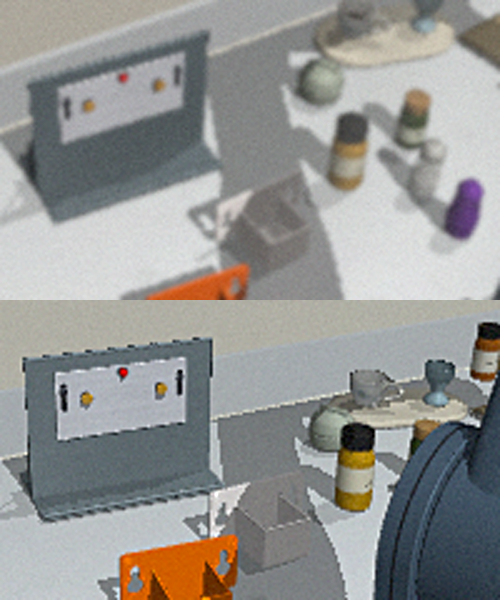

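The crops show studs at scene (88,105),(159,86), catch (123,77); side studs (87,398),(160,390), catch (123,372). The plate's top corners are at about (193,213) and (275,180) in scene, (209,491) and (308,474) in side. Salt is at (428,170).

```bash
python3 - <<'E'
from h import *
A,B=load("scene1"),load("side1")
s=lambda x,y:(245+x/2.5,145+y/2.5); d=lambda x,y:(240+x/2.5,150+(y-300)/2.5)
for n,p,q in [("studL",(88,105),(87,398)),("studR",(159,86),(160,390)),("catch",(123,77),(123,372)),("panTL",(28,84),(24,346)),("panTR",(208,35),(212,340)),("plTL",(193,213),(209,491)),("plTR",(275,180),(308,474))]:
    P,e=tri(A,s(*p),B,d(*q)); print(n,P.round(4),e.round(4))
print("pan z.2",onz(A,*s(28,84),.2),onz(A,*s(208,35),.2),onz(B,*d(24,346),.2),onz(B,*d(212,340),.2))
print("pl z.074",onz(A,*s(193,213),.074),onz(A,*s(275,180),.074),onz(B,*d(209,491),.074),onz(B,*d(308,474),.074))
print("salt",onz(A,*s(433,148),.085),onz(A,*s(422,197),.0)); print("green",onz(A,*s(418,98),.08)); print("yel",onz(A,*s(352,120),.105)); print("purp",onz(A,*s(470,185),.085)); print("orange plTR",onz(A,*s(248,265),.074)); print("orangeTL side",onz(B,*d(120,550),.074),onz(B,*d(238,535),.074))
E
```

```text
studL [0.6657 0.0531 0.138 ] 0.0049
studR [ 0.6543 -0.045   0.1365] 0.0028
catch [0.6618 0.004  0.1668] 0.0036
panTL [0.6423 0.1401 0.2271] 0.0093
panTR [ 0.6503 -0.1174  0.1958] 0.0047
plTL [ 0.4788 -0.0083  0.0773] 0.0332
plTR [ 0.4729 -0.1352  0.075 ] 0.0439
pan z.2 [0.67272734 0.13248209 0.2       ] [ 0.64610792 -0.11186786  0.2       ] [0.71962339 0.11217661 0.2       ] [ 0.63977205 -0.11427047  0.2       ]
pl z.074 [0.48588499 0.00643708 0.074     ] [ 0.48249247 -0.1152615   0.074     ] [ 0.48208686 -0.02863764  0.074     ] [ 0.46829479 -0.15851562  0.074     ]
salt [ 0.41824977 -0.32214001  0.085     ] [ 0.41346495 -0.31744222  0.        ]
green [ 0.51079851 -0.37575772  0.08      ]
yel [ 0.49927021 -0.24784555  0.105     ]
purp [ 0.34140988 -0.31732336  0.085     ]
orange plTR [ 0.38038632 -0.00502495  0.074     ]
orangeTL side [0.40660544 0.11698545 0.074     ] [ 0.37899542 -0.00924499  0.074     ]
```

>>> carry_out(
  targets=[
    [[10, 16, 5, -0.03], [19, 32, 5, -0.04], [19, 32, 5, -0.04], [19, 32, 5, -0.04], [19, 32, 5, -0.04], [19, 32, 5, -0.04], [19, 32, 5, -0.04], [19, 32, 5, -0.04], [19, 32, 5, -0.04], [19, 32, 5, -0.04], [8, 16, 0, -0.02], [0, 0, 0, 0]],
  ],
  gripper=0,
)

```text
time: 1.3
tcp_pos: [0.4034, -0.3176, 0.2999]
ee_rot: [-179.9, -0.0, -4.9]
contact_force: [1.2, -0.3, -0.3]
finger_gap: 0.0857
grip_force: 0.0
```

```bash
python3 - <<'E'
from h import *
c=cap("wrist"); save("w1",c); pickle.dump(c,open("w1.pkl","wb")); s=r.state(); print(s["tcp_pos"],s["ee_rot"],s["time"],c["eye"],c["rotation"],c["vertical_fov"])
E
```

```text
[ 0.40230338 -0.31953522  0.2998781 ] [-1.79983144e+02  1.46772380e-02 -4.94460714e+00] 1.35 [ 0.46949138 -0.3231002   0.42350705] [[-8.48907660e-02  9.61497292e-01  2.61374282e-01]
 [-9.96390005e-01 -8.17287400e-02 -2.29645722e-02]
 [-7.18583259e-04 -2.62380202e-01  9.64964307e-01]] 61.138041077522246
```

View pics/w1.png

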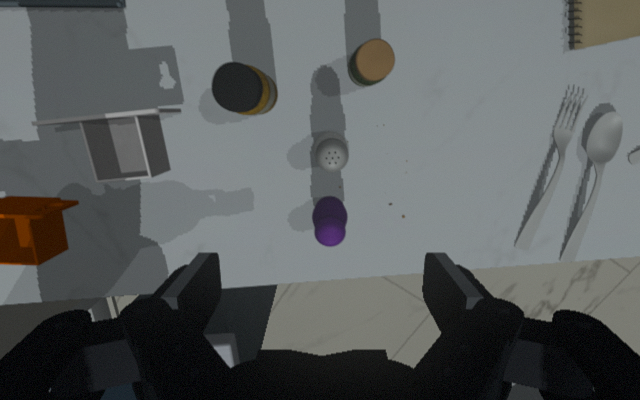

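The wrist view shows salt at (331,154), yellow cap (238,88), green cap (373,61), purple (330,225). The holder plate's top edge runs (38,122)–(180,108), with its box front rim corners at about (97,181) and (170,176).

```bash
python3 - <<'E'
from h import *
c=load("w1") if 0 else pickle.load(open("w1.pkl","rb"))
for n,u,v,z in [("salt",332,155,.086),("yel",237,88,.108),("green",373,58,.084),("purple",330,230,.086),("plL",38,123,.074),("plR",180,109,.074),("boxFL",97,181,.05),("boxFR",170,176,.05)]: print(n,onz(c,u,v,z).round(4))
E
```

```text
salt [ 0.4244 -0.3296  0.086 ]
yel [ 0.4936 -0.2499  0.108 ]
green [ 0.511  -0.3746  0.084 ]
purple [ 0.3455 -0.3214  0.086 ]
plL [ 0.48   -0.0372  0.074 ]
plR [ 0.4813 -0.1824  0.074 ]
boxFL [ 0.4128 -0.0644  0.05  ]
boxFR [ 0.4115 -0.1475  0.05  ]
```

>>> carry_out(
  targets=[
    [[1, 15, -5, 0.01], [3, 35, -10, 0.01], [3, 40, -10, 0.01], [3, 40, -10, 0.01], [3, 40, -10, 0.01], [3, 27, -5, 0.01], [1, 14, 0, 0], [0, 0, 0, 0], [0, 0, 0, 0]],
  ],
)

```text
time: 2.25
tcp_pos: [0.4184, -0.1104, 0.2498]
ee_rot: [180.0, 0.0, -1.7]
contact_force: [0.1, -0.4, 0.5]
finger_gap: 0.0854
grip_force: 0.0
```

```bash
python3 - <<'E'
from h import *
c=cap("wrist"); save("w2",c); pickle.dump(c,open("w2.pkl","wb")); s=r.state(); print(s["tcp_pos"],s["ee_rot"],s["time"],s["contact_force"])
E
```

```text
[ 0.41849013 -0.11077569  0.24989631] [ 1.79974825e+02  8.34455741e-03 -1.76055928e+00] 2.3 [ 0.42797415 -0.54079456  0.70445528]
```

View pics/w2.png

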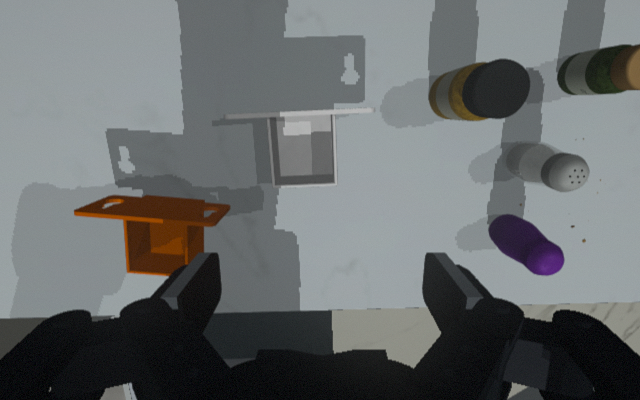

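Wrist view centred on the holder: plate top edge (214,121)–(373,110), box rim corners at about (273,186), (337,184), (268,117), (336,113).

```bash
python3 - <<'E'
from h import *
c=pickle.load(open("w2.pkl","rb"))
for n,u,v,z in [("plL",214,122,.074),("plR",373,110,.074),("FL",273,186,.05),("FR",337,184,.05),("BL",268,117,.05),("BR",336,113,.05)]: print(n,onz(c,u,v,z).round(4))
a=cv2.resize(c["frame"][95:200,200:385],None,fx=4,fy=4,interpolation=cv2.INTER_CUBIC); cv2.imwrite("pics/w2c.png",np.clip(a*1.2,0,255).astype(np.uint8)[...,::-1])
E
```

```text
plL [ 0.4763 -0.0194  0.074 ]
plR [ 0.4822 -0.1562  0.074 ]
FL [ 0.4131 -0.0627  0.05  ]
FR [ 0.4132 -0.1253  0.05  ]
BL [ 0.4787 -0.0625  0.05  ]
BR [ 0.4804 -0.1256  0.05  ]
```

View pics/w2c.png

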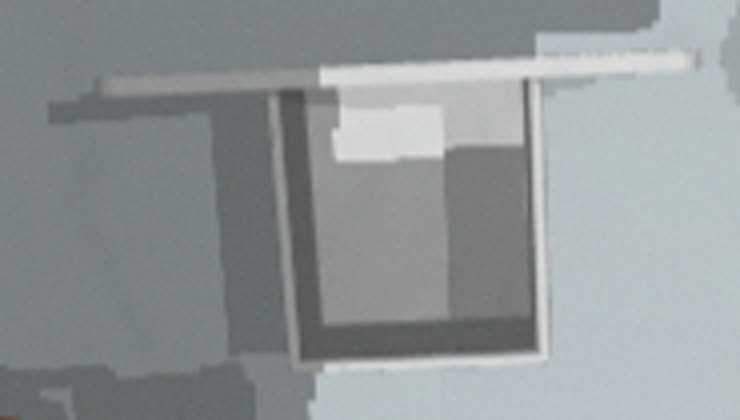

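The close crop gives plate ends at (224.2,116.8) and (374.5,110), and front corners (273.5,187.5) and (336.7,184.5).

```bash
python3 - <<'E'
from h import *
c=pickle.load(open("w2.pkl","rb"))
P=[onz(c,u,v,z)[:2] for u,v,z in [(224.2,116.8,.074),(374.5,110,.074),(273.5,187.5,.05),(336.7,184.5,.05)]]
print(P,[np.degrees(np.arctan2(-(a-b)[0],(a-b)[1])) for a,b in((P[0],P[1]),(P[2],P[3]))])
E
```

```text
[array([ 0.48042008, -0.02864517]), array([ 0.48218736, -0.15749582]), array([ 0.41160626, -0.06310837]), array([ 0.41274076, -0.1250158 ])] [np.float64(0.7858031235742863), np.float64(1.0498673052551426)]
```

>>> carry_out(
  targets=[
    [[5, 6, -20, 0.015], [6, 6, -35, 0.016], [4, 5, -40, 0.015], [0.5, 0, -40, 0], [0, 0, -35, 0], [0, 0, -20, 0], [0, 0, -12, 0], [0, 0, -4, 0], [0, 0, 0, 0], [0, 0, 0, 0]],
  ],
)

```text
time: 3.3
tcp_pos: [0.4347, -0.0932, 0.0445]
ee_rot: [180.0, -0.1, 0.9]
contact_force: [0.0, 0.4, -0.8]
finger_gap: 0.0855
grip_force: 0.0
```

>>> carry_out(
  targets=[
    [[0, 0, 0, 0], [0, 0, 0, 0], [0, 0, 0, 0], [0, 0, 0, 0], [0, 0, 0, 0], [0, 0, 0, 0], [0, 0, 0, 0], [0, 0, 0, 0]],
  ],
  gripper=255,
)

```text
time: 4.1
tcp_pos: [0.4348, -0.0928, 0.045]
ee_rot: [180.0, -0.1, 0.9]
contact_force: [-1.8, -0.2, 9.4]
finger_gap: 0.0624
grip_force: 64.3
```

>>> carry_out(
  targets=[
    [[0, 0, 5, 0], [0, 0, 15, 0], [0, 0, 25, 0], [6, 4, 25, -0.01], [18, 13, 20, -0.017], [25, 18, 10, -0.02], [28, 20, 5, -0.02], [28, 20, 0, -0.02], [22, 17, 0, -0.02], [13, 10, 0, -0.02], [6, 4, 0, 0], [0, 0, 0, 0], [0, 0, 0, 0], [0, 0, 0, 0]],
  ],
)

```text
time: 5.5
tcp_pos: [0.5795, 0.0123, 0.1491]
ee_rot: [180.0, 0.0, -6.4]
contact_force: [-0.1, 1.0, -2.7]
finger_gap: 0.0627
grip_force: 66.5
```

```bash
python3 - <<'E'
from h import *
c=cap("wrist"); pickle.dump(c,open("w3.pkl","wb")); d=cap("side"); pickle.dump(d,open("side3.pkl","wb")); s=r.state(); print(s["tcp_pos"],s["ee_rot"],s["time"],s["contact_force"],s["moment"])
a=c["frame"][0:250,70:570]; b=d["frame"][150:270,230:390]
b=cv2.resize(b,(500*1,375),interpolation=cv2.INTER_CUBIC)
im=np.vstack([a,b[:350]]);im=np.clip(im*1.4,0,255).astype(np.uint8)
cv2.imwrite("pics/w3.png",im[...,::-1])
E
```

```text
[0.5798159  0.01261255 0.14915988] [ 1.79985445e+02  9.92592604e-03 -6.36574099e+00] 5.6 [ 0.20565664  0.00310039 -1.08961881] [0.02848903 0.00171919 0.06756057]
```

View pics/w3.png

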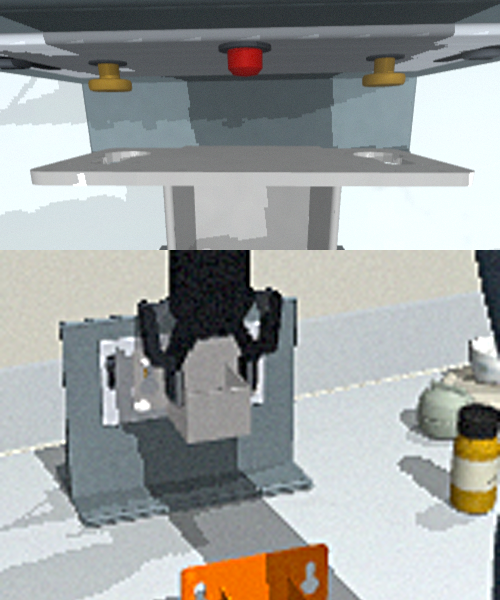

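The wrist crop shows stud heads at (110,80) and (384,76), the catch at (245,60), plate ends at x=32 and 470, and eyes at (126,158) and (379,157). The alignment is already close. I'll compute the offsets.

```bash
python3 - <<'E'
from h import *
c=pickle.load(open("w3.pkl","rb")); f=K(c); F=c["frame"].astype(int); print(f,c["cx"],c["cy"])
m=((F[...,0]-F[...,2]>50)&(F[...,1]-F[...,2]>25)).astype(np.uint8); m[130:]=0
n,l,st,ce=cv2.connectedComponentsWithStats(m)
b=sorted([(tuple(st[i]),ce[i]) for i in range(1,n) if st[i][4]>150],key=lambda t:t[0][0]); print(b)
w=lambda u,v,d: np.array(c["eye"])+np.array(c["rotation"])@np.array([(u-c["cx"])*d/f,-(v-c["cy"])*d/f,-d])
# head extreme points
H=[]
for s,_ in b:
    k=l==l[int(s[1]+s[3]-4),int(s[0]+s[2]/2)]; cols=np.where(k.any(0))[0]
    u0,u1=cols.min(),cols.max(); v0=np.where(k[:,u0])[0].mean(); v1=np.where(k[:,u1])[0].mean(); H.append(((u0+u1)/2,(v0+v1)/2)); print(u0,u1,v0,v1)
d=f*.1/(H[1][0]-H[0][0]); S=[w(*h,d) for h in H]; print("studs",d,S)
# plate ends: row scans at strip 178
g=cv2.cvtColor(c["frame"],cv2.COLOR_RGB2GRAY).astype(int)
for v in (174,178,182): 
    row=g[v]; dd=abs(np.diff(row)); print(v,[ (i,row[i],row[i+1]) for i in np.where(dd>25)[0] if i<130 or i>510])
T=r.state(); R=Ro.from_euler("z",T["ee_rot"][2],degrees=True).as_matrix()
for s in S: print("rel to tcp (yaw frame)",(R.T@(s-T["tcp_pos"])*1000).round(1))
for u,v in((102,170),(102,185),(539,170),(539,186)):
    p=onz(c,u,v,T["tcp_pos"][2]+.030); print((R.T@(p-T["tcp_pos"])*1000).round(1))
E
```

```text
338.599238655035 321.4456856003065 200.86726686014245
[((np.int32(159), np.int32(64), np.int32(39), np.int32(26), np.int32(596)), array([177.47483221,  79.66778523])), ((np.int32(441), np.int32(58), np.int32(34), np.int32(26), np.int32(432)), array([457.75231481,  75.        ]))]
159 197 83.0 83.0
441 474 78.0 76.5
studs 0.12114462921468157 [array([0.65987164, 0.05522842, 0.14455656]), array([ 0.65071541, -0.04437183,  0.14412475])]
174 [(np.int64(99), np.int64(178), np.int64(152)), (np.int64(100), np.int64(152), np.int64(118)), (np.int64(538), np.int64(145), np.int64(183)), (np.int64(610), np.int64(176), np.int64(127))]
178 [(np.int64(100), np.int64(178), np.int64(137)), (np.int64(538), np.int64(149), np.int64(199)), (np.int64(607), np.int64(179), np.int64(150)), (np.int64(608), np.int64(150), np.int64(123))]
182 [(np.int64(101), np.int64(175), np.int64(120)), (np.int64(538), np.int64(148), np.int64(195)), (np.int64(607), np.int64(178), np.int64(127))]
rel to tcp (yaw frame) [74.8 51.2 -4.6]
rel to tcp (yaw frame) [ 76.8 -48.8  -5. ]
[49.5 61.2 30. ]
[45.2 61.9 30. ]
[ 49.4 -60.8  30. ]
[ 44.8 -61.6  30. ]
```

```bash
python3 - <<'E'
from h import *
from scipy.optimize import brentq
c=pickle.load(open("w3.pkl","rb")); f=K(c); T=r.state(); R=Ro.from_euler("z",T["ee_rot"][2],degrees=True).as_matrix()
def un(u,v,k):
    x,y=u-c["cx"],v-c["cy"]; s=1+k*(x*x+y*y); return c["cx"]+x*s,c["cy"]+y*s
rel=lambda p:R.T@(p-T["tcp_pos"])*1000
pl=lambda k:[rel(onz(c,*un(u,v,k),T["tcp_pos"][2]+.0293)) for u,v in((100.5,178),(538.5,178))]
k=brentq(lambda k:pl(k)[0][1]-pl(k)[1][1]-132,0,5e-6); print("k",k,pl(k))
w=lambda u,v,d: np.array(c["eye"])+np.array(c["rotation"])@np.array([(u-c["cx"])*d/f,-(v-c["cy"])*d/f,-d])
a,b=un(180,82.5,k),un(454.5,78.5,k); d=f*.1/(b[0]-a[0]); A,B=rel(w(*a,d)),rel(w(*b,d))
print(d,A,B,(A+B)/2,"yaw",np.degrees(np.arctan2(B[0]-A[0],A[1]-B[1])),"stud z",T["tcp_pos"][2]+(A+B)[2]/2000)
q=onz(c,*un(315,52,k),.171); print("catch y",rel(q))
E
```

```text
k 1.3699130269282251e-06 [array([47.53349191, 66.5619206 , 29.3       ]), array([ 47.43508259, -65.4380794 ,  29.3       ])]
0.11795921730800192 [76.62807594 51.48172071 -1.79043946] [ 77.91824201 -48.51915935  -2.04397322] [77.27315898  1.48128068 -1.91720634] yaw 0.7391631872278915 stud z 0.1472426710894424
catch y [82.3130577   1.77116255 21.84012257]
```

>>> carry_out(
  targets=[
    [[0, 0, 4, 0.006], [2, -0.2, 4, 0.007], [4, -0.4, 0, 0], [5, -0.5, 0, 0], [4, -0.4, 0, 0], [3, -0.3, 0, 0], [0, 0, 0, 0], [0, 0, 0, 0], [0, 0, 0, 0]],
  ],
)

```text
time: 6.5
tcp_pos: [0.5981, 0.0117, 0.1569]
ee_rot: [180.0, 0.0, -5.6]
contact_force: [0.3, -0.1, -1.5]
finger_gap: 0.0626
grip_force: 66.5
```

>>> carry_out(
  targets=[
    [[1, -0.1, 0, 0], [1, -0.1, 0, 0], [1, -0.1, 0, 0], [1, -0.1, 0, 0], [0, 0, 0, 0]],
  ],
)

```text
time: 7.0
tcp_pos: [0.6025, 0.0112, 0.157]
ee_rot: [-180.0, -0.0, -5.6]
contact_force: [-0.1, 0.7, -0.5]
finger_gap: 0.0626
grip_force: 66.5
```

>>> carry_out(
  targets=[
    [[1, -0.1, 0, 0], [1, -0.1, 0, 0], [0, 0, 0, 0]],
  ],
)

```text
time: 7.3
tcp_pos: [0.604, 0.0111, 0.1569]
ee_rot: [180.0, 0.1, -5.6]
contact_force: [-2.7, -0.1, -1.5]
finger_gap: 0.0627
grip_force: 66.6
```

>>> carry_out(
  targets=[
    [[1, -0.1, 0, 0], [1, -0.1, 0, 0], [0, 0, 0, 0]],
  ],
)

```text
time: 7.6
tcp_pos: [0.6045, 0.011, 0.1566]
ee_rot: [180.0, 0.2, -5.5]
contact_force: [-6.7, 0.3, 0.2]
finger_gap: 0.0627
grip_force: 66.7
```

```bash
python3 - <<'E'
from h import *
c=cap("wrist"); pickle.dump(c,open("w4.pkl","wb")); s=r.state(); print(s["tcp_pos"],s["ee_rot"],s["contact_force"],s["moment"])
a=cv2.resize(c["frame"][60:210,90:550],(798,260),interpolation=cv2.INTER_CUBIC)
cv2.imwrite("pics/w4.png",np.clip(a*1.4,0,255).astype(np.uint8)[...,::-1])
E
```

```text
[0.60446421 0.01101153 0.15652204] [179.97458306   0.22497683  -5.52702208] [-7.8073691   0.23224863  1.46752182] [0.21126734 1.52341281 0.34984294]
```

View pics/w4.png

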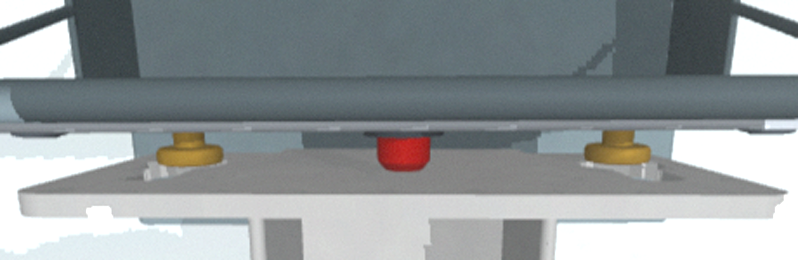

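```bash
python3 - <<'E'
from h import *
c=pickle.load(open("w4.pkl","rb")); f=K(c); T=r.state(); R=Ro.from_euler("z",T["ee_rot"][2],degrees=True).as_matrix(); k=1.37e-6
s=1.735
def un(x,y):
    u,v=90+x/s,60+y/s
    x,y=u-c["cx"],v-c["cy"]; q=1+k*(x*x+y*y); return c["cx"]+x*q,c["cy"]+y*q
rel=lambda p:R.T@(p-T["tcp_pos"])*1000
w=lambda u,v,d: np.array(c["eye"])+np.array(c["rotation"])@np.array([(u-c["cx"])*d/f,-(v-c["cy"])*d/f,-d])
for n,a,b,L in(("studs",(190,156),(617,155),.1),("headL",(157,156),(223,156),.015),("headR",(584,155),(650,155),.015),("plate top strip front",(20,205),(784,208),.132)):
    a,b=un(*a),un(*b); d=f*L/(b[0]-a[0]); A,B=rel(w(*a,d)),rel(w(*b,d)); print(n,d,A.round(1),B.round(1))
# back-face plane x=50 rel: where do eye visible pixels lie?
e=np.array(c["eye"]); 
for n,p in(("eyeL out",(145,172)),("eyeL bottompx",(180,180)),("eyeR out",(660,172)),("eyeR bot",(625,165)),("eyeR corner",(655,180)),("plate lower edge",(330,151)),("plate up edge",(330,193)),("head front rim bottom px",(190,166))):
    u=un(*p); p0=rel(w(*u,.05)); e0=rel(e); t=(49.5-e0[0])/(p0-e0)[0]; print(n,(e0+t*(p0-e0)).round(1))
E
```

```text
studs 0.13431051898127258 [ 50.9  49.7 -11.7] [ 51.1 -50.3 -11.7]
headL 0.12534800942412064 [52.1 54.  -2.7] [51.9 39.  -2.7]
headR 0.12507265652305874 [ 52.1 -39.4  -2.4] [ 52.3 -54.4  -2.4]
plate top strip front 0.09512051178513568 [48.  66.2 29.7] [ 47.4 -65.8  30. ]
eyeL out [49.5 54.4  3.5]
eyeL bottompx [49.5 42.4 14.8]
eyeR out [ 49.5 -54.2   3.8]
eyeR bot [ 49.5 -50.4  -6.4]
eyeR corner [ 49.5 -48.4  14.6]
plate lower edge [ 49.5  19.  -31.4]
plate up edge [49.5 11.9 29.6]
head front rim bottom px [49.5 47.4 -4.8]
```

The picture shows the heads sitting symmetrically over the eyes but about 2 mm low, so the holder must come down about 2 mm.

>>> carry_out(
  targets=[
    [[-2, 0.2, 0, 0], [0, 0, -1, 0], [0, 0, -1, 0], [1, -0.1, 0, 0], [1, -0.1, 0, 0], [1, -0.1, 0, 0], [0, 0, 0, 0]],
  ],
)

```text
time: 8.35
tcp_pos: [0.6072, 0.0107, 0.1548]
ee_rot: [180.0, 0.0, -5.6]
contact_force: [-2.8, 0.6, -2.9]
finger_gap: 0.0627
grip_force: 66.4
```

>>> carry_out(
  targets=[
    [[1, -0.1, 0, 0], [1, -0.1, 0, 0], [1, -0.1, 0, 0], [0, 0, 0, 0]],
  ],
)

```text
time: 8.75
tcp_pos: [0.6103, 0.0104, 0.1549]
ee_rot: [-180.0, 0.0, -5.6]
contact_force: [-3.2, 1.5, -2.6]
finger_gap: 0.0629
grip_force: 66.5
```

>>> carry_out(
  targets=[
    [[1, -0.1, 0, 0], [1, -0.1, 0, 0], [1, -0.1, 0, 0], [0, 0, 0, 0]],
  ],
)

```text
time: 9.15
tcp_pos: [0.6134, 0.0102, 0.1549]
ee_rot: [-180.0, 0.0, -5.6]
contact_force: [-4.7, 0.1, -3.3]
finger_gap: 0.0627
grip_force: 66.4
```

>>> carry_out(
  targets=[
    [[0.5, 0, 0, 0], [0.5, -0.1, 0, 0], [0.5, 0, 0, 0], [0, 0, 0, 0]],
  ],
)

```text
time: 9.55
tcp_pos: [0.6138, 0.0101, 0.1548]
ee_rot: [180.0, 0.1, -5.5]
contact_force: [-8.6, 0.5, 0.0]
finger_gap: 0.0623
grip_force: 66.6
```

>>> carry_out(
  targets=[
    [[-0.4, 0, 0, 0], [0, 0, -1, 0], [0, 0, -1, 0], [0, 0, -1, 0], [0, 0, -1, 0], [0, 0, 0, 0]],
  ],
)

```text
time: 10.15
tcp_pos: [0.6138, 0.0101, 0.1511]
ee_rot: [180.0, 0.1, -5.5]
contact_force: [-7.6, 1.0, 1.3]
finger_gap: 0.0629
grip_force: 67.0
```

>>> carry_out(
  targets=[
    [[0, 0, -1, 0], [0, 0, -1, 0], [0, 0, -1, 0], [0, 0, -1, 0], [0, 0, 0, 0]],
  ],
)

```text
time: 10.65
tcp_pos: [0.6138, 0.0102, 0.1471]
ee_rot: [180.0, 0.1, -5.5]
contact_force: [-8.3, 0.0, 1.0]
finger_gap: 0.0628
grip_force: 66.9
```

>>> carry_out(
  targets=[
    [[0, 0, -1, 0], [0, 0, -1, 0], [0, 0, -1, 0], [0, 0, -1, 0], [0, 0, -1, 0], [0, 0, -1, 0], [0, 0, 0, 0]],
  ],
)

```text
time: 11.35
tcp_pos: [0.6138, 0.0101, 0.1411]
ee_rot: [180.0, 0.1, -5.5]
contact_force: [-7.4, 0.9, 1.9]
finger_gap: 0.063
grip_force: 66.9
```

>>> carry_out(
  targets=[
    [[0, 0, -1, 0], [0, 0, -1, 0], [0, 0, -1, 0], [0, 0, 0, 0]],
  ],
)

```text
time: 11.75
tcp_pos: [0.6138, 0.0101, 0.138]
ee_rot: [180.0, 0.1, -5.5]
contact_force: [-6.5, 0.8, 0.3]
finger_gap: 0.0629
grip_force: 66.8
```

Down 17 of roughly 18–22 mm; half-millimetre steps from here.

>>> carry_out(
  targets=[
    [[0, 0, -0.5, 0], [0, 0, -0.5, 0], [0, 0, -0.5, 0], [0, 0, -0.5, 0], [0, 0, 0, 0]],
  ],
)

```text
time: 12.25
tcp_pos: [0.6136, 0.0102, 0.1355]
ee_rot: [180.0, 0.1, -5.5]
contact_force: [-5.1, 1.4, -6.5]
finger_gap: 0.0628
grip_force: 66.9
```

>>> carry_out(
  targets=[
    [[0, 0, -0.5, 0], [0, 0, -0.5, 0], [0, 0, 0, 0]],
  ],
)

```text
time: 12.55
tcp_pos: [0.6138, 0.0102, 0.1349]
ee_rot: [180.0, 0.1, -5.5]
contact_force: [-6.3, 0.7, -1.3]
finger_gap: 0.0628
grip_force: 67.5
```

>>> carry_out(
  targets=[
    [[0, 0, -0.5, 0], [0, 0, -0.5, 0], [0, 0, 0, 0], [0, 0, 0, 0]],
  ],
)

```text
time: 12.95
tcp_pos: [0.6139, 0.0102, 0.1342]
ee_rot: [180.0, 0.1, -5.5]
contact_force: [-8.5, 1.1, 1.1]
finger_gap: 0.0631
grip_force: 67.8
```

```bash
python3 - <<'E'
from h import *
c=cap("wrist"); pickle.dump(c,open("w5.pkl","wb")); s=r.state(); print(s["tcp_pos"],s["ee_rot"],s["contact_force"],s["moment"])
a=cv2.resize(c["frame"][60:210,90:550],(798,260),interpolation=cv2.INTER_CUBIC)
cv2.imwrite("pics/w5.png",np.clip(a*1.4,0,255).astype(np.uint8)[...,::-1])
E
```

```text
[0.61387617 0.01019071 0.13419316] [ 1.79992445e+02  5.29419833e-02 -5.51356669e+00] [-7.87732889  0.18252036  1.06613126] [0.33107464 1.52471882 0.50586475]
```

View pics/w5.png

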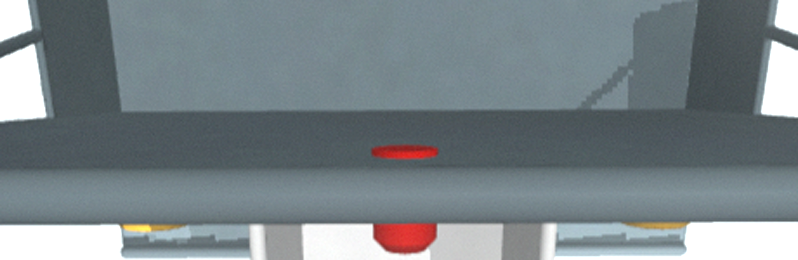

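The red catch shows at (405,237), out over the plate's top edge. I'll test the bottom stop gently.

>>> carry_out(
  targets=[
    [[-0.5, 0, -0.5, 0], [0, 0, -0.5, 0], [0, 0, 0, 0], [0, 0, 0, 0]],
  ],
)

```text
time: 13.4
tcp_pos: [0.6138, 0.0102, 0.1333]
ee_rot: [-180.0, 0.0, -5.5]
contact_force: [-5.8, 1.0, 0.5]
finger_gap: 0.0625
grip_force: 67.8
```

>>> carry_out(
  targets=[
    [[0, 0, -0.5, 0], [0, 0, -0.5, 0], [0, 0, 0, 0]],
  ],
)

```text
time: 13.7
tcp_pos: [0.6139, 0.0102, 0.1323]
ee_rot: [-180.0, -0.0, -5.5]
contact_force: [-4.8, 0.4, 1.3]
finger_gap: 0.0623
grip_force: 67.8
```

>>> carry_out(
  targets=[
    [[0, 0, -0.5, 0], [0, 0, -0.5, 0], [0, 0, 0, 0]],
  ],
)

```text
time: 14.0
tcp_pos: [0.6139, 0.0102, 0.1313]
ee_rot: [-180.0, -0.0, -5.5]
contact_force: [-6.9, 0.6, 1.0]
finger_gap: 0.0625
grip_force: 67.8
```

>>> carry_out(
  targets=[
    [[0, 0, -0.5, 0], [0, 0, -0.5, 0], [0, 0, 0, 0]],
  ],
)

```text
time: 14.3
tcp_pos: [0.6139, 0.0102, 0.1308]
ee_rot: [-180.0, -0.0, -5.5]
contact_force: [-8.1, 1.5, 5.3]
finger_gap: 0.0625
grip_force: 68.3
```

```bash
python3 - <<'E'
from h import *
for n in("w4","w5","now"):
    c=pickle.load(open(n+".pkl","rb")) if n!="now" else cap("wrist")
    F=c["frame"].astype(int); m=((F[...,0]-F[...,1]>50)&(F[...,1]<80)).astype(np.uint8)
    N,l,st,ce=cv2.connectedComponentsWithStats(m); print(n,[list(map(int,s)) for s in st[1:] if s[4]>30])
pickle.dump(c,open("w6.pkl","wb")); d=cap("scene"); pickle.dump(d,open("scene6.pkl","wb"))
a=cv2.resize(c["frame"][60:260,90:550],(798,347),interpolation=cv2.INTER_CUBIC)
cv2.imwrite("pics/w6.png",np.clip(a*1.4,0,255).astype(np.uint8)[...,::-1])
E
```

```text
w4 [[308, 139, 30, 20, 505]]
w5 [[305, 144, 37, 8, 249], [306, 189, 35, 17, 514]]
now [[304, 145, 39, 8, 272], [305, 193, 37, 17, 514]]
```

View pics/w6.png

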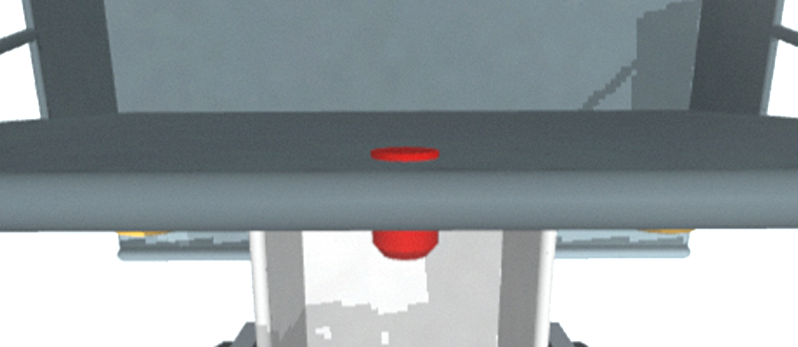

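The stop is felt (Fz +5 N at TCP z 0.131) and the catch at (405,245) is out over the plate. Releasing.

>>> carry_out(
  targets=[
    [[-0.5, 0, 0.2, 0], [0, 0, 0, 0], [0, 0, 0, 0], [0, 0, 0, 0]],
  ],
)

```text
time: 14.8
tcp_pos: [0.6138, 0.0102, 0.1308]
ee_rot: [-180.0, -0.1, -5.5]
contact_force: [-4.8, 0.5, 3.7]
finger_gap: 0.0623
grip_force: 68.1
```

>>> carry_out(
  targets=[
    [[0, 0, 0, 0], [0, 0, 0, 0], [0, 0, 0, 0], [0, 0, 0, 0], [0, 0, 0, 0], [0, 0, 0, 0]],
  ],
  gripper=0,
)

```text
time: 15.4
tcp_pos: [0.6136, 0.01, 0.1302]
ee_rot: [-180.0, -0.0, -5.6]
contact_force: [0.6, -0.2, 0.0]
finger_gap: 0.0853
grip_force: 0.0
```

>>> carry_out(
  targets=[
    [[0, 0, 4, 0], [0, 0, 8, 0], [0, 0, 15, 0], [-2, 0, 25, 0], [-8, 0, 30, 0], [-20, 0, 30, 0], [-25, 0, 10, 0], [-15, 0, 0, 0], [0, 0, 0, 0], [0, 0, 0, 0]],
  ],
)

```text
time: 16.4
tcp_pos: [0.5439, 0.0101, 0.2529]
ee_rot: [-180.0, -0.1, -5.6]
contact_force: [-0.4, 0.2, -0.3]
finger_gap: 0.0854
grip_force: 0.0
```

```bash
python3 - <<'E'
from h import *
c=cap("wrist"); pickle.dump(c,open("w7.pkl","wb")); d=cap("side"); pickle.dump(d,open("side7.pkl","wb")); s=r.state(); print(s["tcp_pos"],s["ee_rot"],s["contact_force"])
a=c["frame"][0:250,70:570]; b=d["frame"][150:260,230:390]
b=cv2.resize(b,(500,344),interpolation=cv2.INTER_CUBIC)
cv2.imwrite("pics/w7.png",np.clip(np.vstack([a,b])*1.4,0,255).astype(np.uint8)[...,::-1])
E
```

```text
[0.54418434 0.01009167 0.25222538] [-1.79994359e+02 -2.30676187e-02 -5.56653519e+00] [ 0.65509638  0.31474898 -0.41676018]
```

View pics/w7.png

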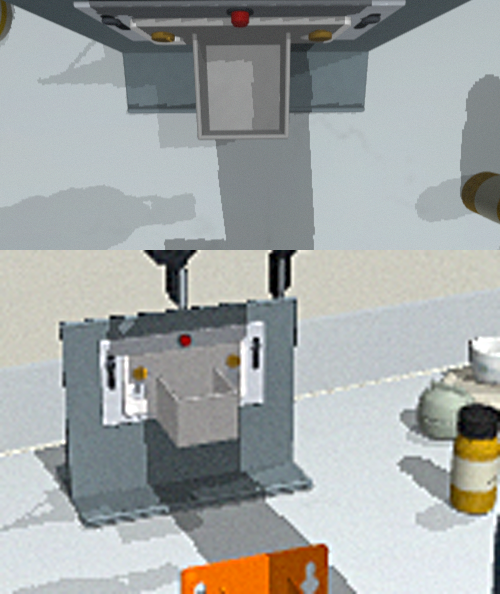

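The holder hangs released: red catch at (240,18) above the plate, studs at (162,36) and (320,35). I've now viewed 11 pictures, one over the limit of 10, so I'll view no more and work from numbers. Next I locate the salt from the stored wrist views.

```bash
python3 - <<'E'
from h import *
k=1.37e-6
def un(c,u,v):
    x,y=u-c["cx"],v-c["cy"]; s=1+k*(x*x+y*y); return c["cx"]+x*s,c["cy"]+y*s
a,b=[pickle.load(open(n+".pkl","rb")) for n in("w1","w2")]
P,e=tri(a,un(a,334,157),b,un(b,576,177)); print("salt cap dots",P,e, onz(a,*un(a,334,157),.089),onz(b,*un(b,576,177),.089))
# box rim check in w7 (crop x+70): front rim corners, known height .137
c=pickle.load(open("w7.pkl","rb"))
for u,v in((269,136),(357,136)): print(onz(c,*un(c,u,v),.137))
for u,v,n in((237,88,"yel"),(373,61,"gr")): print(n,onz(a,*un(a,u,v),.1))
E
```

```text
salt cap dots [ 0.42639386 -0.3309712   0.10854051] 0.0018205425623442524 [ 0.42274836 -0.33137104  0.089     ] [ 0.42307977 -0.34711573  0.089     ]
[0.59575783 0.04227017 0.137     ]
[ 0.58965012 -0.01924959  0.137     ]
yel [ 0.49697627 -0.24633826  0.1       ]
gr [ 0.50992209 -0.37361993  0.1       ]
```

>>> carry_out(
  targets=[
    [[-10, -15, 0, 0], [-14, -35, 0, 0], [-15, -42, -5, 0], [-15, -42, -5, 0], [-15, -42, -10, 0], [-15, -42, -10, 0], [-15, -42, -10, 0], [-13, -40, -10, 0], [-8, -25, 0, 0], [-3, -13, 0, 0], [0, 0, 0, 0], [0, 0, 0, 0]],
  ],
)

```text
time: 17.7
tcp_pos: [0.421, -0.3269, 0.2021]
ee_rot: [-179.9, -0.0, -5.5]
contact_force: [0.5, 0.2, 0.7]
finger_gap: 0.0854
grip_force: 0.0
```

```bash
python3 - <<'E'
from h import *
k=1.37e-6
c=cap("wrist"); pickle.dump(c,open("w8.pkl","wb")); g=cv2.medianBlur(cv2.cvtColor(c["frame"],cv2.COLOR_RGB2GRAY),3)
print(proj(c,(.423,-.331,.08)),proj(c,(.423,-.331,.06)),r.state()["tcp_pos"])
H=cv2.HoughCircles(g,cv2.HOUGH_GRADIENT,1.5,15,param1=80,param2=22,minRadius=14,maxRadius=45)
for u,v,R in H[0][:10]:
    x,y=u-c["cx"],v-c["cy"]; s=1+k*(x*x+y*y); print(u,v,R,c["frame"][int(v),int(u)],onz(c,c["cx"]+x*s,c["cy"]+y*s,.075).round(4))
a=g[100:330:10,200:440:12]; print(a)
E
```

```text
(np.float64(327.07387311170845), np.float64(197.09208771477373)) (np.float64(326.6839191852237), np.float64(190.8505816277395)) [ 0.42131027 -0.32636378  0.20221012]
188.25 105.75 37.55 [28 32 32] [ 0.5009 -0.2357  0.075 ]
227.25 110.25 27.2 [73 61 26] [ 0.4941 -0.2645  0.075 ]
372.75 72.75 27.05 [102  83  56] [ 0.5097 -0.3719  0.075 ]
323.25 194.25 22.25 [112 115 113] [ 0.4242 -0.3283  0.075 ]
597.75 287.25 39.199997 [126 132 133] [ 0.3119 -0.5733  0.075 ]
206.25 108.75 34.25 [31 32 31] [ 0.4971 -0.249   0.075 ]
206.25 296.25 44.15 [24 22 25] [ 0.3442 -0.2197  0.075 ]
600.75 261.75 34.25 [129 137 139] [ 0.3382 -0.5717  0.075 ]
449.25 291.75 29.0 [23 26 28] [ 0.3282 -0.4277  0.075 ]
308.25 264.75 36.95 [43 34 53] [ 0.3665 -0.3105  0.075 ]
[[ 30  30  37  43  46 132 132 132 111  76  75  76 116 115 116 133 132 133
  134 134]
 [ 31  31  24  48  62 132 132 132 132  93  75  85 129 133 132 133 133 133
  133 135]
 [ 31  33  33  53  55 132 132 133 133  92  92  91 132 133 133 133 134 135
  135 134]
 [ 33  29  71  83 132 132 133 133 132  91  92  92 133 133 133 134 133 134
  134 135]
 [ 35  75 1
[... 904 characters left out ...]
 136 136
  136 136]
 [120 136 136 134 135 135 135 125 118  36  38  40 135 135 136 135 136 136
  136 136]
 [ 50  31 135 135 135 135 128 119 119  36  38  40  46 136 135 135 135 136
   84  34]
 [ 28  28 135 135 136 135 135 119 118  37  36  41  43 136 135 135 136 136
  135  32]
 [ 27  28 136 135 135 136 135 135 136  37  42  43 130 135 135 136 135 136
  135  31]
 [ 25  25 136 136 135 136 136 135 135  41  52  50 133 136 137 136 137 136
  136  30]
 [ 24  26 135 135 132 136 136 135 135  49  63  59 136 136 136 137 136 136
  135  27]
 [ 22  25 135 135 135 135 136 136 135 136  59  72 136 135 136 136 136 136
  137 133]
 [ 21 135 134 134 132 136 136 135 136 135 135 135 135 135 136 136 136 136
  136 135]]
```

>>> carry_out(
  targets=[
    [[1, -1, -10, 0], [1, -1, -25, 0], [1, -1, -30, 0], [0, 0, -30, 0], [0, 0, -20, 0], [0, 0, -10, 0], [0, 0, -4, 0], [0, 0, 0, 0], [0, 0, 0, 0]],
  ],
)

```text
time: 18.65
tcp_pos: [0.424, -0.3311, 0.074]
ee_rot: [180.0, -0.1, -5.6]
contact_force: [-0.3, -0.3, -0.9]
finger_gap: 0.0854
grip_force: 0.0
```

>>> carry_out(
  targets=[
    [[0, 0, 0, 0], [0, 0, 0, 0], [0, 0, 0, 0], [0, 0, 0, 0], [0, 0, 0, 0], [0, 0, 0, 0], [0, 0, 0, 0], [0, 0, 0, 0], [0, 0, 0, 0]],
  ],
  gripper=255,
)

```text
time: 19.55
tcp_pos: [0.4238, -0.3308, 0.0738]
ee_rot: [-180.0, -0.0, -5.6]
contact_force: [-0.6, 1.9, 8.1]
finger_gap: 0.0321
grip_force: 57.2
```

>>> carry_out(
  targets=[
    [[0, 0, 2, 0], [0, 0, 5, 0], [0, 0, 10, 0], [0, 0, 15, 0], [0, 0, 15, 0], [0, 0, 13, 0], [0, 0, 0, 0], [0, 0, 0, 0], [0, 0, 0, 0]],
  ],
)

```text
time: 20.45
tcp_pos: [0.4231, -0.3307, 0.1327]
ee_rot: [-180.0, 0.0, -5.6]
contact_force: [-0.2, 0.2, -1.8]
finger_gap: 0.032
grip_force: 57.4
```

```bash
python3 - <<'E'
from h import *
c=cap("wrist"); pickle.dump(c,open("w9.pkl","wb")); g=cv2.cvtColor(c["frame"],cv2.COLOR_RGB2GRAY)
s=r.state(); print(s["tcp_pos"],s["contact_force"],s["finger_gap"],s["grip_force"])
T=s["tcp_pos"]
for z in(.017,0,-.02,-.074): print(z,proj(c,T+[0,0,z]))
print(g[150:400:8,230:420:8])
E
```

```text
[ 0.42312007 -0.33072868  0.13261446] [ 0.14520598  0.06919816 -0.45135779] 0.03137809910076108 57.3797404623474
0.017 (np.float64(322.1712344221632), np.float64(302.0867226277764))
0 (np.float64(322.0788358538504), np.float64(278.8565100935202))
-0.02 (np.float64(321.9950009390298), np.float64(257.77931242004917))
-0.074 (np.float64(321.84629179992135), np.float64(220.39188347653794))
[[155 158 152 153 155 154 156 155 153 154 154 155 154 153 153 156 154 154
  155 156 156 156 155 154]
 [154 155 153 155 154 155 154 154 154 155 154 155 154 154 155 154 155 154
  155 155 157 156 156 156]
 [154 154 153 154 155 154 154 156 153 156 154 156 154 154 156 156 156 158
  154 157 155 156 157 157]
 [154 153 154 154 155 155 155 155 155 154 156 153 156 153 155 155 156 157
  155 155 155 157 157 157]
 [155 155 155 154 155 156 134 145 156 110 152 155 156 156 155 155 157 156
  155 156 155 156 156 156]
 [155 154 154 136 137 135 136 137  90 106  95  96 130 155 156 155 156 154
  156 157 157 158 156 158]
 [156 145 135 135 137 137 136 135  88  79  79  81  80 105 154 156 155 155
  156 157 157 157 156 154]
 [13
[... 1821 characters left out ...]
19  18  17  16  25  32  33  28  34  41  46  45  41  40  79  33  34
   12  22  21  16  14  15]
 [ 16  15  21  14  22  17  24  18  16  15  18  18  22  24  19  21  18  21
   19  20  15  21  13  15]
 [ 15  14  18  13  12  12  13  15  16  17  16  11  19  22  20  18  14   9
   20  18  16  22  12  11]
 [ 14  11  22  16  19  16  16  16  13  18  16  24  16  11  14   7  14  22
   17  11  11  13  14  17]
 [ 19  16   5  15   8   9  16  10  14  15  14  17  19  16  17  14  10  17
   12   9  13   7  15  11]
 [ 15  16  15   9  14  14  16  17  16  15   6  14  10   9   7  24  11   8
   16  14   6  13  16   9]
 [  8  14  15  13   5   4  11  10   8  18  17  16  16  14   6  17  15  15
    6  14   9  12  15  13]]
```

>>> carry_out(
  targets=[
    [[0, 0, 15, 0], [0, 0, 30, 0], [3, 5, 30, 0], [12, 20, 20, 0], [22, 36, 8, 0], [25, 41, 0, 0], [25, 41, 0, 0], [25, 41, 0, 0], [25, 41, 0, 0], [25, 41, 0, 0], [22, 36, 0, 0], [13, 22, 0, 0], [6, 11, 0, 0], [2, 4, 0, 0], [0, 0, 0, 0], [0, 0, 0, 0], [0, 0, 0, 0]],
  ],
)

```text
time: 22.2
tcp_pos: [0.628, 0.0062, 0.2364]
ee_rot: [180.0, -0.0, -5.7]
contact_force: [1.0, 0.6, -0.9]
finger_gap: 0.0319
grip_force: 57.5
```

>>> carry_out(
  targets=[
    [[0, 1, -5, 0], [0, 1.3, -10, 0], [0, 0, -15, 0], [0, 0, -15, 0], [0, 0, -10, 0], [0, 0, -6, 0], [0, 0, -3, 0], [0, 0, 0, 0], [0, 0, 0, 0]],
  ],
)

```text
time: 23.1
tcp_pos: [0.6287, 0.0103, 0.1726]
ee_rot: [-180.0, -0.0, -5.6]
contact_force: [-0.4, 0.3, -0.7]
finger_gap: 0.0318
grip_force: 57.5
```

>>> carry_out(
  targets=[
    [[0, 0, -1, 0], [0, 0, -1, 0], [0, 0, -1, 0], [0, 0, -1, 0], [0, 0, 0, 0]],
  ],
)

```text
time: 23.6
tcp_pos: [0.6284, 0.0103, 0.1681]
ee_rot: [-180.0, 0.0, -5.6]
contact_force: [-0.8, -0.5, -0.3]
finger_gap: 0.0315
grip_force: 57.5
```

>>> carry_out(
  targets=[
    [[0, -0.5, -1, 0], [0, -0.5, -1, 0], [0, 0, -0.5, 0], [0, 0, -0.5, 0], [0, 0, 0, 0]],
  ],
)

```text
time: 24.1
tcp_pos: [0.6284, 0.0093, 0.1651]
ee_rot: [-180.0, 0.0, -5.6]
contact_force: [0.2, 0.1, -1.4]
finger_gap: 0.0318
grip_force: 57.5
```

>>> carry_out(
  targets=[
    [[0, 0, -0.5, 0], [0, 0, -0.5, 0], [0, 0, 0, 0]],
  ],
)

```text
time: 24.4
tcp_pos: [0.6284, 0.0094, 0.1641]
ee_rot: [-180.0, 0.0, -5.6]
contact_force: [0.7, 0.0, -1.3]
finger_gap: 0.032
grip_force: 57.5
```

>>> carry_out(
  targets=[
    [[0, 0, -0.5, 0], [0, 0, -0.5, 0], [0, 0, 0, 0]],
  ],
)

```text
time: 24.7
tcp_pos: [0.6285, 0.0094, 0.1632]
ee_rot: [-180.0, -0.0, -5.6]
contact_force: [-0.2, 0.2, -0.2]
finger_gap: 0.032
grip_force: 57.6
```

>>> carry_out(
  targets=[
    [[0, 0, -0.5, 0], [0, 0, -0.5, 0], [0, 0, 0, 0]],
  ],
)

```text
time: 25.0
tcp_pos: [0.6287, 0.0094, 0.1629]
ee_rot: [-180.0, -0.1, -5.6]
contact_force: [-1.2, 0.5, 4.8]
finger_gap: 0.0318
grip_force: 58.2
```

>>> carry_out(
  targets=[
    [[0, 0, 0.3, 0], [0, 0, 0, 0], [0, 0, 0, 0], [0, 0, 0, 0], [0, 0, 0, 0], [0, 0, 0, 0], [0, 0, 0, 0]],
  ],
  gripper=0,
)

```text
time: 25.7
tcp_pos: [0.6284, 0.0093, 0.1624]
ee_rot: [180.0, 0.0, -5.6]
contact_force: [0.3, 0.8, 0.4]
finger_gap: 0.0853
grip_force: 0.0
```

>>> carry_out(
  targets=[
    [[0, 0, 3, 0], [0, 0, 8, 0], [0, 0, 15, 0], [0, 0, 25, 0], [0, 0, 30, 0], [-10, 0, 25, 0], [-25, 0, 10, 0], [-30, 0, 0, 0], [-20, 0, 0, 0], [0, 0, 0, 0], [0, 0, 0, 0], [0, 0, 0, 0]],
  ],
)

```text
time: 26.9
tcp_pos: [0.5443, 0.0094, 0.2788]
ee_rot: [-180.0, -0.1, -5.6]
contact_force: [0.6, 0.0, 0.1]
finger_gap: 0.0857
grip_force: 0.0
```

```bash
python3 - <<'E'
from h import *
k=1.37e-6
c=cap("wrist"); save("w10",c); F=c["frame"].astype(int); g=cv2.medianBlur(cv2.cvtColor(c["frame"],cv2.COLOR_RGB2GRAY),3)
print(r.state()["tcp_pos"],r.state()["contact_force"]); 
for n,p in(("base",(.6285,.009,.09)),("cap",(.6285,.009,.165)),("catch",(.661,.005,.168))): print(n,proj(c,p))
m=((F[...,0]-F[...,1]>50)&(F[...,1]<80)).astype(np.uint8); print([list(map(int,s)) for s in cv2.connectedComponentsWithStats(m)[2][1:] if s[4]>20])
H=cv2.HoughCircles(g,cv2.HOUGH_GRADIENT,1.5,15,param1=80,param2=20,minRadius=14,maxRadius=40)
for u,v,R in H[0][:8]:
    x,y=u-c["cx"],v-c["cy"]; s=1+k*(x*x+y*y); print(u,v,R,onz(c,c["cx"]+x*s,c["cy"]+y*s,.168).round(4))
E
```

```text
[0.54423453 0.00939026 0.27860752] [ 0.88234044  0.50101198 -0.01744239]
base (np.float64(312.76835932163215), np.float64(88.12290883964236))
cap (np.float64(310.0096869195631), np.float64(81.38004903388166))
catch (np.float64(310.69362251092315), np.float64(25.991608185224777))
[[303, 24, 15, 11, 128], [235, 315, 115, 39, 628]]
308.25 84.75 27.349998 [0.6277 0.0103 0.168 ]
240.75 69.75 39.050003 [0.6425 0.0542 0.168 ]
600.75 204.75 28.7 [ 0.522  -0.2119  0.168 ]
390.75 74.25 39.050003 [ 0.6296 -0.0453  0.168 ]
599.25 41.25 29.0 [ 0.6451 -0.1996  0.168 ]
128.25 41.25 39.050003 [0.6723 0.1299 0.168 ]
408.75 68.25 37.4 [ 0.6326 -0.0577  0.168 ]
62.25 30.75 32.45 [0.688  0.1787 0.168 ]
```

```bash
python3 -c "
from cell import r
print(r.sign_off())"
```

```text
the job is handed in; nothing more can be done
None
```

I handed the job in at about 27 s: the holder is hung fully home with the red catch out, and the salt shaker stands upright and centred in it. The judge's verdict wasn't shown, and I viewed 11 pictures, one over the limit of 10.

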